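Empty the tipping pan through the guard's double door

TASK

Take the aerosol can off the blue tray and stand it upright on the bare bench. Then open the guard's double door: swing the right-hand leaf wide open, draw the yellow flush bolt of the left-hand leaf fully down, and only then swing that leaf wide open. Then pull the red lever all the way over so that the pan tips both wooden offcuts into the blue tray, leaving the pan tipped, both leaves wide open and the other things on the bench where they are.

Things in the scene. Friction and masses are not known exactly. Their poses are not given: they have to be found in the camera images.
- guard: Fixed open-topped splash guard, aluminium and clear panels, 352 wide, 239 mm high. Origin on the bench under the middle of its doorway; x into the guard, away from the robot, y left, z up. Double door: y +-150, x -14 to 0, z 45 to 224 mm; header bar over it to z 239; corner posts 22 mm thick at y +-165; side walls from there back to x 194, z to 205.
- tray_floor (a point): Centre of the inner floor (z 3 mm) of the fixed blue tray, axes as the guard's: inside 220 in x by 290 mm in y, walls 3 mm thick, rim 28 mm above the bench. Its front 160 mm lies before the doors, the rest under the pan.
- active_leaf (a joint): Right-hand (active) leaf, vertical hinge at its right edge: 0 shut, grows as its free edge swings toward the robot and then right, stop at 1.65 rad; starts shut or slightly ajar. Friction 0.08 N m, stays where left. It clears the bench by 45 mm: it passes over the tray's rim but would strike the aerosol.
- active_leaf_handle (a point): Grip point of the right leaf's black upright handle bar, 12 mm thick (ends 24 mm above and 34 mm below this point), 37 mm out from the leaf's middle plane (24 mm free behind the bar), 66 mm along the leaf from the hinge axis. Turns with the leaf; axes as the guard's when shut.
- active_leaf_hinge (a point): Point on the right leaf's vertical hinge axis, at handle height.
- passive_leaf (a joint): Left-hand (passive) leaf, vertical hinge at its left edge: 0 shut, grows as its free edge swings toward the robot and then left, stop at 1.65 rad. Size, height and friction as the other leaf. Cannot open while the bolt stands in the header; the right leaf laps over its edge, so goes first.
- passive_leaf_handle (a point): Mid grip of the left leaf's black vertical handle bar, same as the right one: 12 mm thick, 37 mm out, 66 mm from its hinge axis.
- passive_leaf_hinge (a point): Point on the left leaf's vertical hinge axis, at handle height.
- flush_bolt (a joint): Flush bolt of the left leaf: 0 up in the header (locked), grows downwards, 0.025 m fully drawn. Friction 2.5 N, stays where left.
- bolt_tab (a point): Centre of the bolt's yellow thumb piece, on the front of the left leaf 56 mm right of its handle: 14 wide (along the leaf), 24 high, standing out 24 mm (12 mm either side of this point); it moves straight down with the bolt.
- cradle (a joint): Tipping cradle with the green pan, inside the guard, on a level axis along the guard's y: 0 pan level, grows as it tips forward through the doorway, stop at 1.3 rad. Friction 0.35 N m; loaded it falls back if let go early, at the stop it stays.
- lever_grip (a point): Middle of the lever's red grip, a level bar along the guard's y, 16 mm thick, 67 mm long, left of the guard's left wall, 120 mm from the pivot axis. At cradle 0 the lever leans 0.75 rad back from upright; pull it up and over toward the robot: at the stop it leans 0.55 rad forward. Its steel arm joins 37 mm right of this point. Takes about 10 N.
- lever_pivot (a point): Point on the cradle's pivot axis, abreast of the middle of the grip, 90 mm above the bench.
- offcut_a_mid (a point): Centre of a bare wooden offcut, 38x140x38 mm, 0.16 kg, lying loose in the pan, long side (y) along the guard's y.
- offcut_b_mid (a point): Centre of a second such offcut, behind the first.
- aerosol_mid (a point): Centre (half-way up, 108 mm above its foot) of the aerosol can with a red cap, 58 mm thick, 217 mm high, about 0.25 kg, standing in the tray in front of the doors, in their way. z is its upright axis. The bench is bare from x 0.40 to 0.66 and y -0.44 to 0.30 m (robot's base frame) but for the things listed here.
- jar_green_mid (a point): Centre of a green jar with a yellow lid, 72 mm thick, 122 mm high, standing loose on the bench. Bystander.
- jar_white_mid (a point): Centre of a white and orange jar, 72 mm thick, 122 mm high, standing loose on the bench. Bystander.
- mug_mid (a point): Centre of a white mug, 83x115x86 mm with its handle, standing loose on the bench. Bystander.
- tape_measure_mid (a point): Centre of a dark green tape measure, 36x68x62 mm, standing loose on the bench. Bystander.
- sanding_block_mid (a point): Centre of a brown sanding block, 65x100x34 mm, lying loose on the bench. Bystander.
Mind the look-alikes: they are no part of the job. Leave any purple look-alike of the part that bears aerosol_mid alone.

How it is judged:
By the outcome, as a careful person would: the job done as asked, in the order asked, and still so for the second after the job is handed in, with the robot touching nothing.
It also fails if it takes over 72 s, if anything falls off the work surface, if the arm or the gripper's body presses on something with over 40 N, if the wrist force passes 120 N, or if a joint passes its speed limit or range.

ROBOT

A 6-joint arm with a two-finger parallel gripper is mounted at the origin on a cart in front of the work surface, level with it; the furniture and walls round the work are solid. World frame = base frame: x ahead of the robot, y to its left, z up, the work surface at z = 0. Lengths are in m, angles in rad, forces in N, time in s.
With the tool pointing down it reaches from about 0.35 to 0.975 m from the base axis. Payload 4.9 kg.
Tool frame: the origin (TCP) lies at the very end of the fingers, on their centre line; the grasp point (between the pads) lies 19 mm behind it (ctrl.pinch_z is the distance from the TCP to the grasp point, in m); z points along the fingers, y is the line along which they close (so a half turn about z gives the same grasp; the last joint's range is limited). The gripper opens to 85 mm and grips with 20 to 120 N. Pads are 22 mm wide; open, the fingers measure 114 mm over their backs; the gripper's body (76 mm by 85 mm) begins 54 mm behind the grasp point. The pads swing forward as they close: fully open they stand 13 mm farther back than shut.
Start: joints at [1.001, 0.053, 1.613, -0, 1.476, -0.119], TCP at [0.272, 0.563, 0.231] pointing down, gripper open.
Joint ranges: [-3.01, 3.01], [-1.01, 2.22], [0.06, 2.58], [-1.02, 4.17], [0.09, 2.62], [-3.14, 3.14]. Speed limits (rad/s): [2.57, 2.57, 3.14, 3.14, 3.14, 3.14].

INTERFACE

Orientations are given as a rotation vector (axis times angle).
In Python, from station import ctrl, optics gives the robot as it stands. The module is installed in compiled form; this text tells all that it offers.
- The arm moves only by the shell command python3 -m handwheel 'ROWS' [OPENING] [FORCE]. ROWS is JSON, one flat list of numbers, 6 for each row, row after row: the shift along the tool's x, y, z in m, then the turn, a rotation vector about the tool's x, y, z in degrees. A call has 1 to 20 rows; each row shifts and turns the commanded pose from where the row before left it, along the tool's axes as they then stand; what a row does not reach is not made up. A row lasts 1/10 s, in which the tool goes at most 50 mm and 8.59 degrees, less where a joint would pass 70% of its speed; a pose out of reach is approached as far as the arm can. A call is refused whole if a number of a shift passes 0.05 or a number of a turn 8.59, either way. A call with a gripper value outside its range is refused whole. OPENING is the closure, from 0 (fully open) to 1 (shut), set as the call begins (- or left out, the last holds). The fingers move at their own pace and stop on an object; FORCE is the grip in N (left out, the last holds). Time passes only in rows, so rows that do not move let the fingers close. It gives the time, the measured TCP pose, the force and the opening at its end, in the units of the state.
- ctrl.get_obs(): the state, without advancing time (a new reading comes with each control period).
- optics.get_image(name): name is "scene" or "top"; returns (picture, depth): 384x512x3 uint8, red, green, blue; 384x512 float32, m along the optical axis (not along the pixel's ray), 0 where there is no reading.
- optics.get_calibration(name): a dict with "fovy" (degrees; the focal length in pixels is half the picture's height over the tangent of half this angle, whatever the lens; pixels are square), "cx", "cy" (the principal point, pixels), "k1" (the pictures are not rectified: a ray, as slopes to the right and down, at radius r is drawn at 1 + k1 r^2 times it, then the intrinsics apply), "rvec" (rotation vector, rad) and "tvec" (3), from world to camera coordinates, as OpenCV has them. Camera axes: x right, y down, z forward; pixel columns grow to the right and rows downward; lengths in m; the calibration is good to about 2 mm. A picture is of the moment at which its call begins. get_calibration takes no time and is no camera call.
- ctrl.finish_job(): hands the job in, once; it reports no verdict.
The state is a dict: "t": time; "q": joint angles; "dq": joint speeds; "effort": joint torques, N m; "tool_pos": TCP position; "tool_rot": TCP orientation; "contact_force": force on the tool from outside, world axes, zero at the start; "wrist_torque": the same for the moment, N m; "opening": finger opening in m.
Only numpy, scipy, OpenCV 4.12 (cv2) and the standard library are available. Lean on these libraries where they do the work, as an engineer would, in place of code of your own. Each camera call takes 0.05 s, during which the arm holds its last target. There are 200 camera calls.

## Working session

There is one attempt and no reset: what is moved stays moved. The work goes in short steps, Python scripts to look and compute and a shell command to move; the robot and the scene stay as the last step left them, time stands still between calls to the robot, and variables do not carry over. Pictures are saved under pics/ and viewed, on a budget of 10 in all, crops included, one or two more only if the job needs it, and the job is handed in when it is done.

```bash
mkdir -p pics
cat > h.py <<'E'
import numpy as np, cv2
from station import ctrl, optics
from scipy.spatial.transform import Rotation as R
def cal(n):
    c=optics.get_calibration(n); f=192/np.tan(np.radians(c["fovy"])/2)
    return c,f,R.from_rotvec(np.ravel(c["rvec"])).as_matrix(),np.ravel(c["tvec"])
def rays(n,uv):
    c,f,M,t=cal(n); uv=np.atleast_2d(uv).astype(float)
    d=(uv-[c["cx"],c["cy"]])/f; s=d.copy()
    for _ in range(20): s=d/(1+c["k1"]*(s**2).sum(1,keepdims=True))
    return np.c_[s,np.ones(len(s))]
def pts(n,uv,dep):   # depth along axis
    c,f,M,t=cal(n); return (rays(n,uv)*np.ravel(dep)[:,None]-t)@M
def onz(n,uv,z):
    c,f,M,t=cal(n); d=rays(n,uv)@M; o=-t@M
    return o+d*((z-o[2])/d[:,2])[:,None]
def cloud(n,D):
    v,u=np.mgrid[0:384,0:512]; P=pts(n,np.c_[u.ravel(),v.ravel()],D.ravel()).reshape(384,512,3)
    P[D==0]=np.nan; return P
def proj(n,p):
    c,f,M,t=cal(n); q=np.atleast_2d(p)@M.T+t; s=q[:,:2]/q[:,2:]; s=s*(1+c["k1"]*(s**2).sum(1,keepdims=True))
    return s*f+[c["cx"],c["cy"]]
def save(name,I): cv2.imwrite("pics/"+name,cv2.cvtColor(I,cv2.COLOR_RGB2BGR))
def st():
    o=ctrl.get_obs(); print("t",round(o["t"],2),"p",np.round(o["tool_pos"],4),"R\n",np.round(R.from_rotvec(o["tool_rot"]).as_matrix(),3),"F",np.round(o["contact_force"],1),"op",round(o["opening"],4),"q",np.round(o["q"],2))
E
python3 - <<'E'
from h import *
st()
for n in("scene","top"):
    I,D=optics.get_image(n); np.savez(""+n+"0.npz",I=I,D=D); save(n+"0.png",cv2.resize(I,(768,576)))
    c,f,M,t=cal(n); print(n,f,c["k1"],"cam at",-t@M,"fwd",M[2], (D==0).mean())
E
```

```text
t 0.0 p [0.2719 0.562  0.23  ] R
 [[-0.9    0.436 -0.001]
 [ 0.436  0.9   -0.002]
 [ 0.    -0.002 -1.   ]] F [-0.3 -0.4  0.4] op 0.0851 q [ 1.    0.05  1.61  0.    1.48 -0.12]
scene 352.1766361853529 -0.040904502611382246 cam at [ 0.01156746 -0.554037    0.91501648] fwd [ 0.51721337  0.45021917 -0.72786883] 0.0041046142578125
top 352.6239371111919 -0.0544981505027079 cam at [ 0.25934163 -0.15437255  1.1950856 ] fwd [ 0.257995    0.09139454 -0.96181371] 0.004099527994791667
```

View pics/scene0.png

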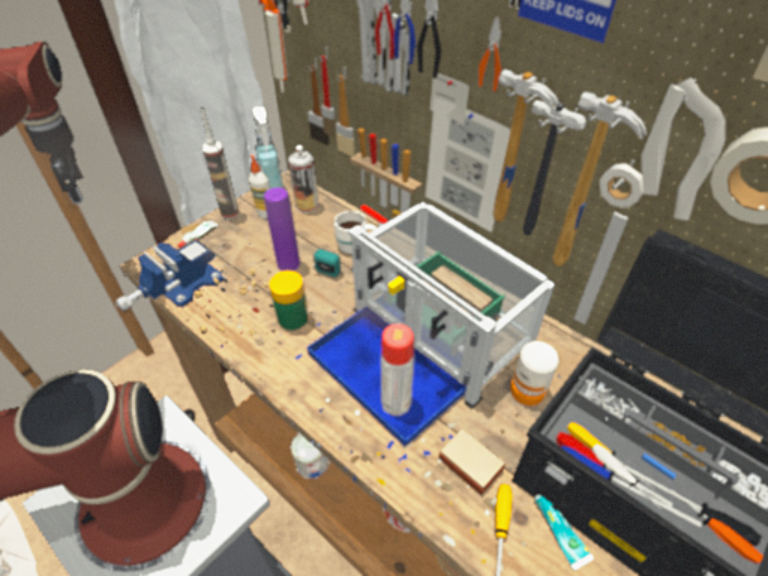

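View pics/top0.png

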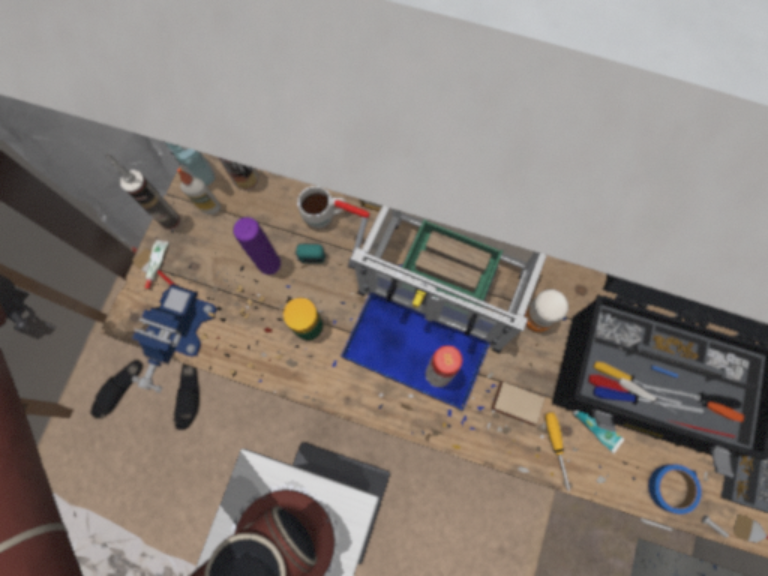

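Scene view (768-px picture): aerosol with red cap at (397,340)-(397,410). The things that could be mistaken for it are the purple can at (280,230), the spray can at (302,180) and the white jar at (537,370). The handles are at (375,275) and (438,325), the yellow tab at (396,285), and the red lever grip at (373,214), beside the mug at (350,230). In the top view the cap is at (447,358), the grip at (352,208) and the purple can at (255,245). I choose the red-capped can on the blue tray.

```bash
cat > m.py <<'E'
from h import *
def blob(m,k=0):
    n,l,s,c=cv2.connectedComponentsWithStats(m.astype(np.uint8)); i=np.argsort(-s[1:,4])[:4]+1
    return [(l==j) for j in i]
E
python3 - <<'E'
from m import *
for n in("top","scene"):
    z=np.load(n+"0.npz"); I,D=z["I"],z["D"]; P=cloud(n,D); H=cv2.cvtColor(I,cv2.COLOR_RGB2HSV).astype(int); h,s,v=H[...,0],H[...,1],H[...,2]
    W=(P[...,0]>.3)&(P[...,0]<1)&(P[...,1]>-.6)&(P[...,1]<.5)&(P[...,2]>-.02)&(P[...,2]<.4)
    ms=dict(red=((h<7)|(h>172))&(s>140)&(v>90),yellow=(abs(h-27)<6)&(s>180)&(v>110),blue=(abs(h-117)<8)&(s>180),purple=(abs(h-138)<12)&(s>100),green=(abs(h-80)<15)&(s>80),hdr=(abs(P[...,2]-.239)<.006)&(s<60),black=(v<50)&(P[...,2]>.05)&(P[...,2]<.2)&(P[...,0]<.75)&(P[...,1]>-.3))
    for k,m in ms.items():
        for b in blob(m&W):
            if b.sum()<12: continue
            Q=P[b]; vv,uu=np.nonzero(b); print(n,k,b.sum(),"px",round(uu.mean()),round(vv.mean()),"med",np.round(np.median(Q,0),3),"lo",np.round(np.percentile(Q,3,0),3),"hi",np.round(np.percentile(Q,97,0),3))
    Q=P[ms["hdr"]&W]; r=cv2.minAreaRect((Q[:,:2]*1000).astype(np.float32)); print(n,"hdr rect",r)
    Q=P[ms["blue"]&W]; r=cv2.minAreaRect((Q[:,:2]*1000).astype(np.float32)); print(n,"blue rect",r)
z=np.load("top0.npz"); save("c1.png",np.hstack([cv2.resize(z["I"][190:270,220:350],(780,480),interpolation=cv2.INTER_CUBIC)]))
E
```

```text
top red 122 px 403 254 med [ 0.506 -0.519  0.139] lo [ 0.499 -0.556  0.132] hi [ 0.515 -0.494  0.144]
top red 103 px 235 139 med [0.684 0.074 0.183] lo [0.679 0.04  0.177] hi [0.692 0.109 0.187]
top red 67 px 295 245 med [ 0.418 -0.197  0.216] lo [ 0.412 -0.224  0.197] hi [ 0.441 -0.18   0.221]
top red 24 px 110 184 med [0.453 0.481 0.008] lo [0.445 0.463 0.002] hi [0.463 0.498 0.011]
top yellow 87 px 200 215 med [0.433 0.105 0.122] lo [0.42  0.087 0.118] hi [0.446 0.122 0.126]
top blue 2948 px 273 231 med [ 0.478 -0.117  0.004] lo [ 0.4   -0.272 -0.001] hi [ 0.551 -0.006  0.008]
top blue 48 px 410 263 med [ 0.487 -0.545  0.141] lo [ 0.482 -0.578  0.137] hi [ 0.494 -0.521  0.146]
top purple 586 px 171 163 med [0.553 0.241 0.177] lo [0.537 0.227 0.029] hi [0.581 0.273 0.218]
top green 219 px 282 162 med [ 0.703 -0.075  0.074] lo [ 0.636 -0.156  0.066] hi [ 0.732 -0.065  0.123]
top green 209 px 323 184 med [ 0.659 -0.241  0.071] lo [ 0.614 -0.249  0.066] hi [ 0.718 -0.184  0.127]
top green 160 px 206 168 med [0.606 0.158 0.058] lo [0.591 0.133 0.04 ] hi [0.623 0.185 0.063]
top green 14
[... 2382 characters left out ...]
.238] lo [ 0.534 -0.317  0.233] hi [0.579 0.019 0.24 ]
scene hdr 150 px 307 124 med [ 0.831 -0.051  0.239] lo [ 0.827 -0.132  0.233] hi [0.834 0.037 0.245]
scene hdr 145 px 443 219 med [ 0.733 -0.538  0.237] lo [ 0.722 -0.596  0.234] hi [ 0.736 -0.497  0.244]
scene hdr 57 px 419 206 med [ 0.733 -0.476  0.24 ] lo [ 0.707 -0.492  0.234] hi [ 0.736 -0.463  0.245]
scene black 22 px 248 187 med [ 0.527 -0.063  0.182] lo [ 0.524 -0.065  0.175] hi [ 0.554 -0.061  0.199]
scene hdr rect ((684.614013671875, -49.76593017578125), (1098.517333984375, 304.47686767578125), 89.61294555664062)
scene blue rect ((508.448486328125, -165.08682250976562), (782.0519409179688, 323.2642822265625), 65.76351928710938)
```

Run:
```python
from m import *
S=[];B=[]
for n in("top","scene"):
    z=np.load(n+"0.npz"); I,D=z["I"],z["D"]; P=cloud(n,D); H=cv2.cvtColor(I,cv2.COLOR_RGB2HSV).astype(int); h,s,v=H[...,0],H[...,1],H[...,2]
    hd=blob((abs(P[...,2]-.239)<.006)&(s<60)&(P[...,1]<.2)&(P[...,0]<.7)&(P[...,1]>-.4))[0]
    r=cv2.minAreaRect((P[hd][:,:2]*1000).astype(np.float32)); print(n,"hdr",np.round(r[0],1),np.round(r[1],1),round(r[2],2), "line",cv2.fitLine((P[hd][:,:2]*1000).astype(np.float32),cv2.DIST_HUBER,0,.01,.01).ravel())
    bl=blob((abs(h-117)<8)&(s>180))
    for b in bl[:3]:
        r=cv2.minAreaRect((P[b&(abs(P[...,2])<.04)][:,:2]*1000).astype(np.float32)) if b.sum()>500 else None
        if r: print(n,"blue",np.round(r[0],1),np.round(r[1],1),round(r[2],2))
    rd=((h<10)|(h>170))&(s>110)
    w=rd&(abs(P[...,0]-.44)<.06)&(abs(P[...,1]+.2)<.06)&(P[...,2]>.212); Q=P[w]; print(n,"cap top",w.sum(),Q.mean(0),Q.min(0),Q.max(0))
    b=blob(rd&(abs(P[...,0]-.44)<.06)&(abs(P[...,1]+.2)<.06)&(P[...,2]>.15))[0]
    vv,uu=np.nonzero(b); print(" bbox",uu.min(),uu.max(),vv.min(),vv.max()); c,rad=cv2.minEnclosingCircle(np.c_[uu,vv].astype(np.float32)); print(" circ",c,rad)
    w=rd&(abs(P[...,0]-.685)<.03)&(abs(P[...,1]-.075)<.07)&(P[...,2]>.15); Q=P[w]; l=cv2.fitLine((Q[:,:2]*1000).astype(np.float32),cv2.DIST_HUBER,0,.01,.01).ravel(); print(n,"lever",w.sum(),Q.mean(0),Q.min(0),Q.max(0),l)
    w=(s>150)&(abs(h-27)<8)&(abs(P[...,0]-.54)<.04)&(abs(P[...,1]+.12)<.05)&(P[...,2]>.15); Q=P[w]; print(n,"tab",w.sum(),Q.mean(0),Q.min(0),Q.max(0))
    # can body at z .05-.15
    w=(abs(P[...,0]-.44)<.08)&(P[...,0]<.52)&(P[...,1]<-.13)&(P[...,1]>-.27)&(P[...,2]>.06)&(P[...,2]<.16); Q=P[w]
    if w.sum()>20:
        A=np.c_[2*Q[:,:2],np.ones(len(Q))]; x=np.linalg.lstsq(A,(Q[:,:2]**2).sum(1),rcond=None)[0]; print(n,"can body",w.sum(),x[:2],np.sqrt(x[2]+x[:2]@x[:2]),Q.min(0),Q.max(0))
    # mug
    w=(abs(P[...,0]-.70)<.1)&(P[...,1]>.08)&(P[...,1]<.28)&(P[...,2]>.02)&(P[...,2]<.12); Q=P[w]; print(n,"mug region",np.percentile(Q,[2,98],axis=0).round(3))
```

```text
top hdr [ 558.4 -145.7] [352.6  26.5] 84.68 line [ 8.9954883e-02  9.9594587e-01  5.5827551e+02 -1.4984587e+02]
top blue [ 477.  -139.4] [283.5 157.4] 84.66
top cap top 245 [ 0.43703062 -0.20360678  0.21871858] [ 0.41281443 -0.22927232  0.21247854] [ 0.46330711 -0.17822255  0.22453316]
 bbox 288 307 231 250
 circ (297.5, 240.5) 10.12432861328125
top lever 117 [0.68493096 0.07454898 0.18225239] [0.67715147 0.03783754 0.17350239] [0.69611003 0.11333744 0.18840735] [7.2338596e-02 9.9738014e-01 6.8418103e+02 7.4635529e+01]
top tab 47 [ 0.53710424 -0.11720897  0.20930299] [ 0.52043536 -0.12480859  0.16217445] [ 0.55063557 -0.11009228  0.21550377]
top can body 93 [ 0.43828624 -0.2034995 ] 0.028957733495865372 [ 0.40900271 -0.23124635  0.06000455] [ 0.442564   -0.17429268  0.15994704]
top mug region [[0.602 0.124 0.025]
 [0.758 0.222 0.086]]
scene hdr [ 558.4 -146.8] [351.   26.9] 84.64 line [ 9.2409737e-02  9.9572104e-01  5.5563965e+02 -1.6582979e+02]
scene blue [ 481.7 -140.6] [294.  181.3] 84.57
scene cap top 210 [ 0.43441811 -0.20707165  0.21839708] [ 0.41234072 -0.22977034  0.21209123] [ 0.46415734 -0.17976672  0.22253803]
 bbox 255 275 217 243
 circ (264.0, 229.53846740722656) 13.498724937438965
scene lever 83 [0.68502215 0.07556876 0.18220259] [0.67774086 0.03892538 0.17438244] [0.69590784 0.11582811 0.18725576] [6.7068100e-02 9.9774837e-01 6.8413031e+02 7.6597595e+01]
scene tab 93 [ 0.53732795 -0.11933573  0.20629358] [ 0.52016127 -0.12657471  0.16987216] [ 0.55384833 -0.10991008  0.21639849]
scene can body 430 [ 0.4390693 -0.2037943] 0.028711984313777358 [ 0.40844044 -0.2337809   0.06001005] [ 0.45690079 -0.18916074  0.15999273]
scene mug region [[0.601 0.129 0.024]
 [0.759 0.225 0.086]]
```

View pics/c1.png

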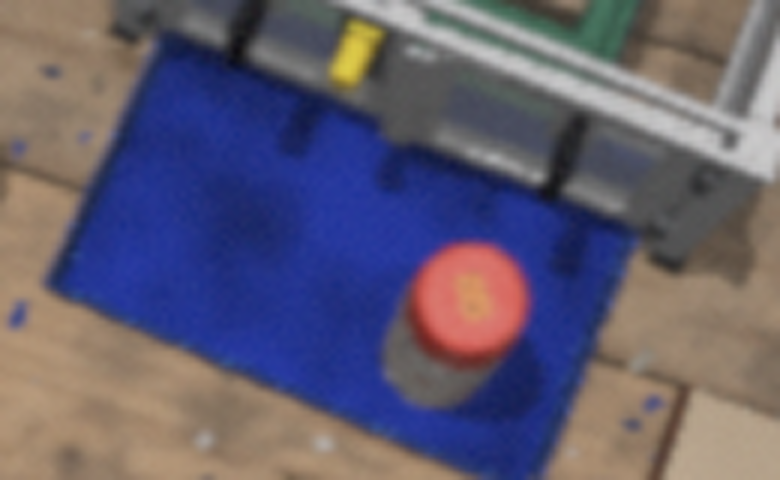

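The crop shows the red-capped can at (470,310) standing in the tray, which confirms the choice. The header yaw is about -5.3° and the can is at (0.438,-0.204). Next: handle details and free space.

```bash
cat >> m.py <<'E'
O=np.array([.5604,-.1464,0]); X=np.array([.9957,-.0925,0]); Y=np.array([.0925,.9957,0])
def g(P): return np.stack([(P-O)@X,(P-O)@Y,P[...,2]],-1)
def w(gx,gy,z=0): return O+gx*X+gy*Y+np.array([0,0,z])
E
python3 - <<'E'
from m import *
for n in("top","scene"):
    z=np.load(n+"0.npz"); I,D=z["I"],z["D"]; P=cloud(n,D); G=g(P); v=I.max(2); s=v-I.min(2)
    f=(G[...,2]>.06)&(G[...,2]<.222)
    for nm,c in(("L",.084),("R",-.084)):
        m=f&(abs(G[...,1]-c)<.03)&(G[...,0]<-.02)&(G[...,0]>-.075)&(v<95); Q=G[m]; print(n,nm,m.sum(),"med",np.median(Q,0).round(4),"min",Q.min(0).round(3),"max",Q.max(0).round(3))
    m=f&(abs(G[...,1]-.03)<.03)&(G[...,0]<-.008)&(G[...,0]>-.06)&(s>70); Q=G[m]; print(n,"tab",m.sum(),np.percentile(Q,[2,50,98],axis=0).round(4).tolist())
    m=(abs(G[...,0]+.0)<.03)&(abs(G[...,1]+.075)<.06)&(G[...,2]>.05)&(G[...,2]<.222)&(v>100); Q=G[m]
    for nm,a,b in(("Lleaf",.03,.14),("Rleaf",-.14,-.03)):
        m=(G[...,1]>a)&(G[...,1]<b)&f&(G[...,0]>-.03)&(G[...,0]<.01)&(s<60)&(v>100); Q=G[m]; print(n,nm,m.sum(),np.polyfit(Q[:,1],Q[:,0],1).round(4))
    for nm,b in(("sand",(.38,.5,-.42,-.25,.02,.05)),("white",(.5,.66,-.44,-.3,.08,.14)),("green",(.38,.5,.03,.16,.1,.14)),("purple",(.48,.65,.18,.3,.2,.24)),("other",(.38,.66,.16,.32,.01,.3))):
        m=np.ones(D.shape,bool)
        for k in range(3): m&=(P[...,k]>b[2*k])&(P[...,k]<b[2*k+1])
        if m.sum(): print(n,nm,m.sum(),P[m].min(0).round(3),P[m].max(0).round(3))
E
python3 -m handwheel '[0,0,-0.03,0,0,-6.87, 0,0,-0.03,0,0,-6.87, 0,0,-0.03,0,0,-6.87, -0.0139,-0.044,0,0,0,0, -0.0139,-0.044,0,0,0,0, -0.0139,-0.044,0,0,0,0, -0.0139,-0.044,0,0,0,0, -0.0139,-0.044,0,0,0,0, -0.0139,-0.044,0,0,0,0, -0.0139,-0.044,0,0,0,0, -0.0139,-0.044,0,0,0,0, -0.0139,-0.044,0,0,0,0, -0.0139,-0.044,0,0,0,0, -0.0139,-0.044,0,0,0,0, -0.0139,-0.044,0,0,0,0, -0.0139,-0.044,0,0,0,0, -0.0139,-0.044,0,0,0,0, -0.0139,-0.044,0,0,0,0, -0.0139,-0.044,0,0,0,0, -0.0139,-0.044,0,0,0,0]' 0 30; python3 -c "from h import *; st()"
```

```text
top L 51 med [-0.0399  0.0833  0.2114] min [-0.047  0.079  0.171] max [-0.021  0.09   0.221]
top R 52 med [-0.0394 -0.084   0.2127] min [-0.049 -0.09   0.166] max [-0.021 -0.079  0.221]
top tab 53 [[-0.0416, 0.0206, 0.1634], [-0.0261, 0.0274, 0.2113], [-0.0122, 0.0342, 0.2147]]
top Lleaf 108 [ 0.0159 -0.0067]
top Rleaf 120 [-0.0364 -0.0109]
top sand 550 [ 0.38 -0.42  0.02] [ 0.498 -0.251  0.04 ]
top white 516 [ 0.529 -0.42   0.08 ] [ 0.66 -0.3   0.14]
top green 395 [0.416 0.078 0.101] [0.485 0.145 0.127]
top purple 256 [0.539 0.229 0.2  ] [0.591 0.283 0.222]
top other 835 [0.423 0.16  0.01 ] [0.628 0.303 0.222]
scene L 75 med [-0.0394  0.0809  0.1979] min [-0.046  0.077  0.168] max [-0.02   0.087  0.219]
scene R 79 med [-0.0425 -0.0881  0.1975] min [-0.049 -0.091  0.17 ] max [-0.02  -0.08   0.221]
scene tab 100 [[-0.0419, 0.0184, 0.1685], [-0.0259, 0.0235, 0.2088], [-0.0106, 0.0348, 0.215]]
scene Lleaf 687 [-0.0086 -0.0055]
scene Rleaf 1025 [-0.0201 -0.0098]
scene sand 796 [ 0.38 -0.42  0.02] [ 0.499 -0.251  0.04 ]
scene white 928 [ 0.53  -0.422  0.08 ] [ 0.66 -0.3   0.14]
scene green 366 [0.418 0.075 0.101] [0.488 0.148 0.126]
scene purple 180 [0.541 0.228 0.201] [0.594 0.28  0.221]
scene other 1022 [0.422 0.16  0.01 ] [0.626 0.302 0.221]
t: 2.1
tool_pos: [0.4393, -0.2058, 0.3208]
tool_rot: [-0.144, -3.138, -0.001]
contact_force: [-0.1, 1.6, 0.3]
opening: 0.0851
t 2.1 p [ 0.4393 -0.2058  0.3208] R
 [[-0.996  0.092 -0.   ]
 [ 0.092  0.996  0.   ]
 [ 0.     0.    -1.   ]] F [-0.1  1.6  0.3] op 0.0851 q [-0.59 -0.33  1.81  0.    1.66 -2.07]
```

```bash
python3 -m handwheel '[0,0.002,0.04,0,0,0, 0,0,0.04,0,0,0, 0,0,0.04,0,0,0, 0,0,0.025,0,0,0, 0,0,0.012,0,0,0, 0,0,0,0,0,0]' 0 40; python3 -m handwheel '[0,0,0,0,0,0, 0,0,0,0,0,0, 0,0,0,0,0,0, 0,0,0,0,0,0, 0,0,0,0,0,0, 0,0,0,0,0,0, 0,0,0,0,0,0]' 1 40; python3 -m handwheel '[0,0,-0.04,0,0,0, 0,0,-0.04,0,0,0, 0,0,-0.04,0,0,0, 0,0,-0.03,0,0,0, 0,0,0,0,0,0]'
```

```text
t: 2.7
tool_pos: [0.4386, -0.2011, 0.1622]
tool_rot: [-0.143, -3.135, -0.003]
contact_force: [-0.2, 0.4, -0.2]
opening: 0.0856
t: 3.4
tool_pos: [0.4411, -0.2029, 0.1671]
tool_rot: [0.143, 3.134, -0.004]
contact_force: [-0.3, -0.3, 6.7]
opening: 0.0535
t: 3.9
tool_pos: [0.4414, -0.2028, 0.3199]
tool_rot: [0.142, 3.13, -0.008]
contact_force: [0.1, 0.5, -2.4]
opening: 0.0534
```

```bash
python3 -m handwheel '[0.002,0.02,0,0,0,0, 0.005,0.04,0,0,0,0, 0.005,0.04,0,0,0,0, 0.005,0.04,0,0,0,0, 0.005,0.04,0,0,0,0, 0.005,0.04,0,0,0,0, 0.005,0.04,0,0,0,0, 0.005,0.04,0,0,0,0, 0.005,0.04,0,0,0,0, 0.005,0.04,0,0,0,0, 0.005,0.03,0,0,0,0, 0.0035,0.01,0,0,0,0, 0,0,0,0,0,0]'; python3 -m handwheel '[0,0,0.03,0,0,0, 0,0,0.04,0,0,0, 0,0,0.04,0,0,0, 0,0,0.03,0,0,0, 0,0,0.01,0,0,0, 0,0,0,0,0,0]'; python3 -c "from h import *; st()"
```

```text
t: 5.2
tool_pos: [0.4216, 0.2222, 0.312]
tool_rot: [-0.139, -3.135, 0.002]
contact_force: [0.1, -0.5, -2.5]
opening: 0.0537
t: 5.8
tool_pos: [0.4233, 0.22, 0.1645]
tool_rot: [0.146, 3.138, -0.002]
contact_force: [-0.4, -0.9, -2.3]
opening: 0.0539
t 5.8 p [0.4233 0.22   0.1645] R
 [[-0.996  0.093  0.   ]
 [ 0.093  0.996 -0.001]
 [-0.001 -0.001 -1.   ]] F [-0.4 -0.9 -2.3] op 0.0539 q [ 0.32 -0.26  2.02 -0.    1.39 -1.15]
```

```bash
python3 -m handwheel '[-0.012,0,0,0,0,0, 0,0,0.002,0,0,0, 0,0,0.002,0,0,0, 0,0,0,0,0,0]'
```

```text
t: 6.2
tool_pos: [0.4375, 0.2198, 0.1638]
tool_rot: [0.144, 3.132, -0.001]
contact_force: [0.9, -2.2, 7.8]
opening: 0.0536
```

```bash
python3 -m handwheel '[0,0,-0.001,0,0,0, 0,0,0,0,0,0, 0,0,0,0,0,0, 0,0,0,0,0,0, 0,0,0,0,0,0]' 0 40; python3 -m handwheel '[0,0,-0.02,0,0,0, 0,0,-0.04,0,0,0, 0,0,-0.05,0,0,0, 0,0,-0.05,0,0,0]'
python3 - <<'E'
from m import *
I,D=optics.get_image("scene"); save("s1.png",cv2.resize(I,(768,576))); st()
# opening twist: tool approach tilted 40deg, right handle
for nm,sg in(("R",-1),("L",1)):
    gp=w(-.044,sg*.084,.192); ph=np.radians(40)
    z=X*np.sin(ph)+np.array([0,0,-np.cos(ph)]); tcp=gp+.019*z; print(nm,"grasp",gp.round(4),"tcp",tcp.round(4),"z",z.round(3))
E
```

```text
t: 6.7
tool_pos: [0.4344, 0.2203, 0.161]
tool_rot: [-0.143, -3.138, 0.0]
contact_force: [0.1, 0.8, -0.2]
opening: 0.0855
t: 7.1
tool_pos: [0.434, 0.2202, 0.3223]
tool_rot: [-0.143, -3.137, 0.001]
contact_force: [0.6, 0.0, 1.0]
opening: 0.0854
t 7.15 p [0.4372 0.2213 0.3334] R
 [[-0.996  0.091  0.014]
 [ 0.091  0.996  0.005]
 [-0.014  0.006 -1.   ]] F [ 0.9 -0.1  6.1] op 0.0855 q [ 0.32 -0.33  1.79  0.    1.66 -1.16]
R grasp [ 0.5088 -0.226   0.192 ] tcp [ 0.521  -0.2271  0.1774] z [ 0.64  -0.059 -0.766]
L grasp [ 0.5244 -0.0587  0.192 ] tcp [ 0.5365 -0.0598  0.1774] z [ 0.64  -0.059 -0.766]
```

View pics/s1.png

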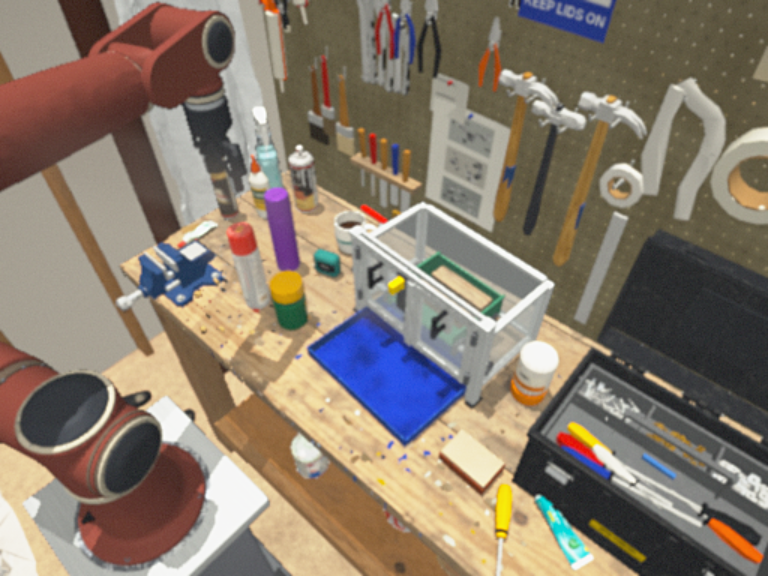

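The picture shows the can upright at (248,268) on the bare bench and the tray empty; the leaves are still shut. Next I take the right handle with the tool tilted 40°.

```bash
python3 -m handwheel '[-0.004,-0.044,0,0,0,0, -0.004,-0.044,0,0,0,0, -0.004,-0.044,0,0,0,0, -0.004,-0.044,0,0,0,0, -0.004,-0.044,0,0,0,0, -0.004,-0.044,0,0,0,0, -0.004,-0.044,0,0,0,0, -0.004,-0.044,0,0,0,0, -0.004,-0.044,0,0,0,0, -0.004,-0.044,0,0,0,0, 0,0,0,0,-8,0, 0,0,0,0,-8,0, 0,0,0,0,-8,0, 0,0,0,0,-8,0, 0,0,0,0,-8,0, 0,0,0,0,0,0]' 0.4
cat > to.py <<'E'
import sys; from m import *
o=ctrl.get_obs(); M=R.from_rotvec(o["tool_rot"]).as_matrix()
def to(p): print("tool shift to",np.round(p,4),"=",np.round(M.T@(np.array(p)-o["tool_pos"]),4))
E
python3 - <<'E'
from to import *
st(); to([.4826,-.2236,.2234]); to([.521,-.2271,.1774])
E
```

```text
t: 8.75
tool_pos: [0.4321, -0.2209, 0.3164]
tool_rot: [0.117, 2.445, -0.038]
contact_force: [-0.2, -0.1, -0.6]
opening: 0.0513
t 8.75 p [ 0.4321 -0.2209  0.3164] R
 [[-0.765  0.094  0.637]
 [ 0.074  0.996 -0.058]
 [-0.64   0.003 -0.768]] F [-0.2 -0.1 -0.6] op 0.0513 q [-0.91 -0.78  2.21  0.52  1.24 -2.44]
tool shift to [ 0.4826 -0.2236  0.2234] = [0.0207 0.0018 0.1038]
tool shift to [ 0.521  -0.2271  0.1774] = [0.0205 0.0018 0.1639]
```

```bash
python3 -m handwheel '[0.0205,0.002,0.03,0,0,0, 0,0,0.04,0,0,0, 0,0,0.04,0,0,0, 0,0,0.03,0,0,0, 0,0,0.015,0,0,0, 0,0,0.009,0,0,0, 0,0,0,0,0,0]' 0.4; python3 -c "from h import *; st()"
```

```text
t: 9.45
tool_pos: [0.5247, -0.2271, 0.1817]
tool_rot: [0.11, 2.444, -0.038]
contact_force: [0.4, 0.1, 1.3]
opening: 0.0514
t 9.45 p [ 0.5247 -0.2271  0.1817] R
 [[-0.765  0.089  0.638]
 [ 0.069  0.996 -0.056]
 [-0.641  0.001 -0.768]] F [0.4 0.1 1.3] op 0.0514 q [-0.73 -0.42  2.22  0.55  0.83 -2.48]
```

```bash
python3 -m handwheel '[0,0,0,0,0,0, 0,0,0,0,0,0, 0,0,0,0,0,0, 0,0,0,0,0,0, 0,0,0,0,0,0, 0,0,0,0,0,0]' 1 50
cat > tw.py <<'E'
from to import *
def twist(h,deg):
    r=R.from_rotvec([0,0,np.radians(deg)]).as_matrix(); p=np.array(o["tool_pos"])
    d=(h+r@(p-h))-p; print("row",np.round(M.T@d,4),np.round(M.T@[0,0,deg],3))
E
python3 - <<'E'
from tw import *
st(); h=w(-.007,-.150); h[2]=o["tool_pos"][2]; print(h); twist(h,8.4); twist(h,5)
E
```

```text
t: 10.05
tool_pos: [0.5244, -0.2282, 0.1841]
tool_rot: [0.111, 2.439, -0.042]
contact_force: [-1.8, 0.7, 5.0]
opening: 0.0102
t 10.05 p [ 0.5244 -0.2282  0.1841] R
 [[-0.761  0.092  0.642]
 [ 0.069  0.996 -0.06 ]
 [-0.645 -0.001 -0.765]] F [-1.8  0.7  5. ] op 0.0102 q [-0.73 -0.42  2.22  0.55  0.83 -2.48]
[ 0.5395551  -0.2951075   0.18407726]
row [ 0.0071 -0.0038 -0.006 ] [-5.414 -0.01  -6.422]
row [ 0.0043 -0.0021 -0.0036] [-3.223 -0.006 -3.823]
```

```bash
python3 -m handwheel '[0.0071,-0.0038,-0.006,-5.414,0,-6.422, 0.0071,-0.0038,-0.006,-5.414,0,-6.422, 0.0071,-0.0038,-0.006,-5.414,0,-6.422, 0.0071,-0.0038,-0.006,-5.414,0,-6.422, 0,0,0,0,0,0, 0,0,0,0,0,0]';  python3 -c "from h import *; st()"
```

```text
t: 10.65
tool_pos: [0.4976, -0.2406, 0.1876]
tool_rot: [-0.559, 2.421, 0.206]
contact_force: [14.9, -18.8, -24.0]
opening: 0.0103
t 10.65 p [ 0.4976 -0.2406  0.1876] R
 [[-0.707 -0.441  0.553]
 [-0.341  0.897  0.28 ]
 [-0.62   0.009 -0.785]] F [ 14.9 -18.8 -24. ] op 0.0103 q [-0.91 -0.25  2.07  0.69  1.25 -3.13]
```

```bash
python3 -m handwheel '[0,0,0,0,0,1, 0,0,0,0,0,0, 0,0,0,0,0,0, 0,0,0,0,0,0]' 0.4; python3 -m handwheel '[0,0,-0.02,0,0,0, 0,0,-0.03,0,0,0, 0,0,-0.04,0,0,0, 0,0,-0.04,0,0,2, 0,0,0,0,0,0]'
python3 - <<'E'
from tw import *
st(); print("desired turn to vertical", np.degrees((R.from_matrix(M).inv()*R.from_matrix(np.c_[-X,Y,[0,0,-1]])).as_rotvec()).round(2))
I,D=optics.get_image("top"); np.savez("top1.npz",I=I,D=D); I2,D2=optics.get_image("scene"); save("t1.png",np.hstack([cv2.resize(I[130:280,210:360],(390,390)),cv2.resize(I2[120:270,200:350],(390,390))]))
E
```

```text
t: 11.05
tool_pos: [0.4989, -0.2359, 0.1942]
tool_rot: [-0.548, 2.416, 0.226]
contact_force: [0.4, 0.1, 0.8]
opening: 0.0511
t: 11.55
tool_pos: [0.4265, -0.2768, 0.3013]
tool_rot: [-0.506, 2.425, 0.228]
contact_force: [-0.2, 0.1, 0.5]
opening: 0.0515
t 11.55 p [ 0.4265 -0.2768  0.3013] R
 [[-0.72  -0.411  0.56 ]
 [-0.3    0.911  0.284]
 [-0.626  0.036 -0.779]] F [-0.2  0.1  0.5] op 0.0515 q [-1.09 -0.4   2.    0.68  1.54 -3.09]
desired turn to vertical [11.98 37.39 27.73]
```

View pics/t1.png

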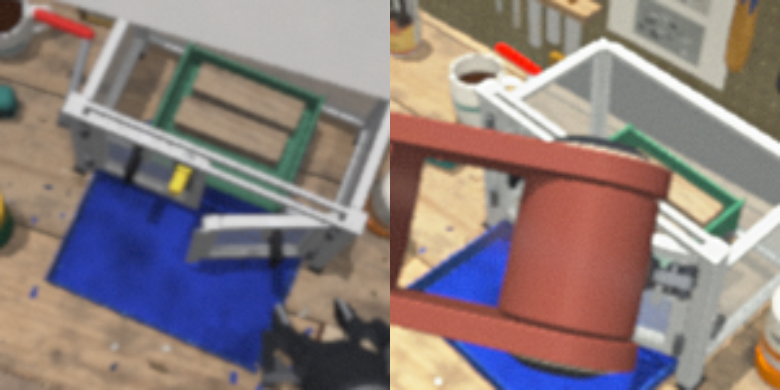

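```bash
python3 -m handwheel '[0,0,-0.005,2,6.23,4.62, 0,0,-0.005,2,6.23,4.62, 0,0,0,2,6.23,4.62, 0,0,0,2,6.23,4.62, 0,0,0,2,6.23,4.62, 0,0,0,2,6.23,4.62, 0,0,0,0,0,0]' 1
python3 - <<'E'
from tw import *
st(); z=np.load("top1.npz"); P=cloud("top",z["D"]); G=g(P); m=(abs(G[...,2]-.224)<.008)&(G[...,0]<-.02)&(G[...,0]>-.16)&(G[...,1]<.05)&(G[...,1]>-.16); Q=G[m]; print(m.sum(),Q.min(0),Q.max(0),np.polyfit(Q[:,1],Q[:,0],1)); i=Q[:,1].argmax(); print(Q[i])
print("free edge px->",g(onz("top",[[287,219]],.224)))
to(w(-.035,-.035,.28)); to(w(-.035,-.035,.187))
E
```

```text
t: 12.35
tool_pos: [0.4232, -0.2747, 0.3013]
tool_rot: [-0.132, -3.131, -0.016]
contact_force: [-0.1, 1.0, -0.8]
opening: 0.0
t 12.35 p [ 0.4232 -0.2747  0.3013] R
 [[-0.996  0.084 -0.008]
 [ 0.084  0.996  0.011]
 [ 0.009  0.01  -1.   ]] F [-0.1  1.  -0.8] op 0.0 q [-0.72 -0.26  1.79  0.    1.63 -2.21]
218 [-0.08026779 -0.12645224  0.21614804] [-0.02025007 -0.01084793  0.22827844] [-0.35597323 -0.06983917]
[-0.08026779 -0.01084793  0.22480035]
free edge px-> [[-0.0767139  -0.01856285  0.224     ]]
tool shift to [ 0.5223 -0.178   0.28  ] = [-0.0908  0.1044  0.0215]
tool shift to [ 0.5223 -0.178   0.187 ] = [-0.0916  0.1035  0.1145]
```

```bash
python3 -m handwheel '[-0.0305,0.038,0,0,0,0, -0.0305,0.038,0,0,0,0, -0.0305,0.038,0,0,0,0, 0,0,0,0,0,0, 0,0,0.03,0,0,0, 0,0,0.04,0,0,0, 0,0,0.03,0,0,0, 0,0,0.014,0,0,0, 0,0,0,0,0,0]'; python3 -m handwheel '[0.0126,-0.0043,0,0,0,0, 0.0126,-0.0043,0,0,0,0, 0.0115,-0.007,0,0,0,0, 0.0115,-0.007,0,0,0,0, 0.01,-0.009,0,0,0,0, 0.01,-0.009,0,0,0,0, 0.0077,-0.011,0,0,0,0, 0.0077,-0.011,0,0,0,0, 0.0052,-0.0123,0,0,0,0, 0.0052,-0.0123,0,0,0,0, 0.0023,-0.011,0,0,0,0, 0.0023,-0.011,0,0,0,0, 0,0,0,0,0,0]'
python3 - <<'E'
from tw import *
st(); print(g(o["tool_pos"]))
I,D=optics.get_image("top"); P=cloud("top",D); G=g(P); m=(abs(G[...,2]-.222)<.008)&(G[...,0]<-.03)&(G[...,0]>-.17)&(G[...,1]<-.10)&(G[...,1]>-.2); Q=G[m]; print(m.sum(),Q.min(0),Q.max(0),np.polyfit(Q[:,0],Q[:,1],1)); save("t2.png",cv2.resize(I[150:280,240:370],(520,520)))
E
```

```text
t: 13.25
tool_pos: [0.5202, -0.1699, 0.1864]
tool_rot: [-0.14, -3.128, -0.017]
contact_force: [-0.5, -0.3, 0.1]
opening: 0.0
t: 14.55
tool_pos: [0.424, -0.2719, 0.1912]
tool_rot: [0.137, 3.114, 0.009]
contact_force: [42.9, -2.8, -12.9]
opening: -0.0
t 14.55 p [ 0.424  -0.2719  0.1912] R
 [[-0.996  0.088  0.025]
 [ 0.088  0.996  0.005]
 [-0.025  0.007 -1.   ]] F [ 42.9  -2.8 -12.9] op -0.0 q [-0.73 -0.23  1.94  0.02  1.41 -2.22]
[-0.12424914 -0.1376056   0.19124021]
10 [-0.16118035 -0.1665143   0.2142524 ] [-0.14903297 -0.15357367  0.22582149] [ 0.35264921 -0.10923807]
```

View pics/t2.png

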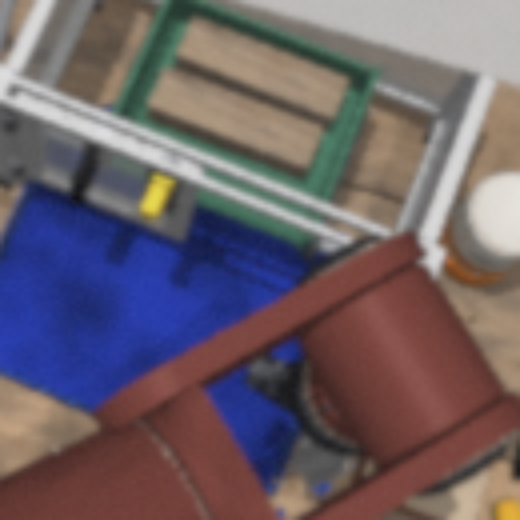

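Looking from above, the right leaf has swung out; the wrist covers most of it. 43 N in +x means the finger is wedged against the leaf's edge, so I back off, rise and look.

```bash
python3 -m handwheel '[-0.015,0.008,0,0,0,0, 0,0.012,0,0,0,0, 0,0,-0.03,0,0,0, 0,0,-0.04,0,0,0, 0,0,-0.04,0,0,0, -0.01,0.03,0,0,0,0, -0.01,0.045,0,0,0,0, -0.01,0.045,0,0,0,0, 0,0,0,0,0,0]'
python3 - <<'E'
from tw import *
st()
for n in("top","scene"):
    I,D=optics.get_image(n); P=cloud(n,D); G=g(P); m=(abs(G[...,2]-.221)<.009)&(G[...,0]<-.03)&(G[...,0]>-.17)&(G[...,1]<-.08)&(G[...,1]>-.23); Q=G[m]; print(n,m.sum())
    if m.sum()>9: print(Q.min(0),Q.max(0),np.polyfit(Q[:,0],Q[:,1],1))
E
```

```text
t: 15.5
tool_pos: [0.4717, -0.1317, 0.2999]
tool_rot: [-0.131, -3.132, -0.015]
contact_force: [0.2, -1.0, 0.3]
opening: -0.0004
t 15.5 p [ 0.4717 -0.1317  0.2999] R
 [[-0.996  0.084 -0.006]
 [ 0.083  0.996  0.01 ]
 [ 0.007  0.01  -1.   ]] F [ 0.2 -1.   0.3] op -0.0004 q [-0.43 -0.3   1.82  0.01  1.63 -1.91]
top 278
[-0.1609898  -0.19472347  0.21200752] [-0.03015114 -0.1441727   0.22826027] [-0.01069893 -0.15714349]
scene 365
[-0.16077184 -0.19475512  0.21204386] [-0.0300353  -0.14453896  0.22676485] [-0.01382763 -0.15927596]
```

```bash
python3 -m handwheel '[0.01,0,0,0,-8,0, 0.01,0,0,0,-8,0, 0.01,0,0,0,-8,0, 0,0,0,0,-8,0, 0,0,0,0,-8,0, 0,0,0,0,0,0, 0,0,0,0,0,0]' 0.5
python3 - <<'E'
from tw import *
st(); z=X*np.sin(np.radians(40))-np.array([0,0,np.cos(np.radians(40))]); p=w(-.037,.0275,.203)+.019*z
print("turn",np.degrees((R.from_matrix(M).inv()*R.from_matrix(np.c_[np.cross(Y,z),Y,z])).as_rotvec()).round(2)); to(p-.08*z); to(p)
E
```

```text
t: 16.3
tool_pos: [0.4418, -0.1343, 0.2958]
tool_rot: [0.117, 2.448, -0.032]
contact_force: [0.7, -0.4, 0.2]
opening: 0.0429
t 16.3 p [ 0.4418 -0.1343  0.2958] R
 [[-0.767  0.093  0.635]
 [ 0.076  0.996 -0.054]
 [-0.637  0.007 -0.771]] F [ 0.7 -0.4  0.2] op 0.0429 q [-0.68 -0.91  2.31  0.4   1.18 -2.2 ]
turn [ 0.31 -0.43 -0.26]
tool shift to [ 0.4871 -0.112   0.2497] = [-0.0036  0.026   0.063 ]
tool shift to [ 0.5383 -0.1167  0.1884] = [-0.0042  0.0256  0.143 ]
```

```bash
python3 -m handwheel '[-0.004,0.0256,0.02,0,0,0, 0,0,0.04,0,0,0, 0,0,0.04,0,0,0, 0,0,0.025,0,0,0, 0,0,0.012,0,0,0, 0,0,0.006,0,0,0, 0,0,0,0,0,0]' 0.5
python3 - <<'E'
from tw import *
st(); print(g(o["tool_pos"])); to([.5383,-.1167,.1884])
I,D=optics.get_image("top"); I2,D2=optics.get_image("scene"); save("b1.png",np.hstack([cv2.resize(I[150:250,220:320],(390,390)),cv2.resize(I2[140:240,220:320],(390,390))]))
E
```

```text
t: 17.0
tool_pos: [0.5401, -0.1154, 0.1887]
tool_rot: [0.112, 2.449, -0.029]
contact_force: [-0.5, 0.3, -0.1]
opening: 0.0425
t 17.0 p [ 0.5401 -0.1154  0.1887] R
 [[-0.768  0.089  0.635]
 [ 0.073  0.996 -0.05 ]
 [-0.637  0.008 -0.771]] F [-0.5  0.3 -0.1] op 0.0425 q [-0.47 -0.53  2.28  0.36  0.77 -2.13]
[-0.02304234  0.02899545  0.18873856]
tool shift to [ 0.5383 -0.1167  0.1884] = [ 0.0015 -0.0015 -0.0008]
```

View pics/b1.png

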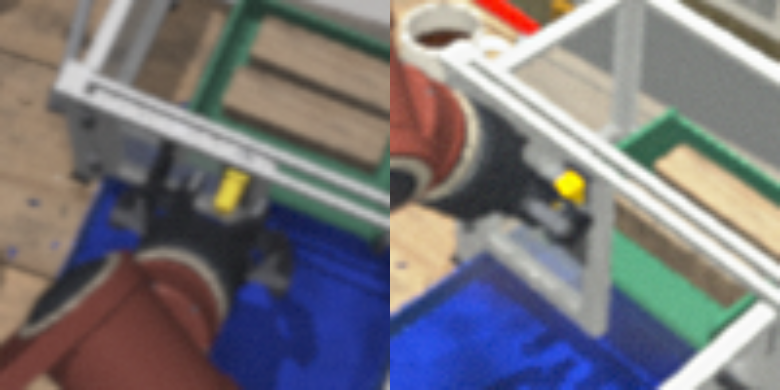

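The yellow tab (230,188 left; 570,188 right) sits between the fingers. I close on it and draw it down.

```bash
python3 -m handwheel '[0,0,0,0,0,0, 0,0,0,0,0,0, 0,0,0,0,0,0, 0,0,0,0,0,0]' 1 50; python3 -m handwheel '[0.0034,0,0.004,0,0,0, 0.0034,0,0.004,0,0,0, 0.0034,0,0.004,0,0,0, 0.0034,0,0.004,0,0,0, 0,0,0,0,0,0]'; python3 -m handwheel '[0.0026,0,0.003,0,0,0, 0.0013,0,0.0015,0,0,0, 0,0,0,0,0,0]'
```

```text
t: 17.5
tool_pos: [0.5393, -0.1159, 0.1899]
tool_rot: [0.113, 2.445, -0.032]
contact_force: [-2.3, -1.5, 1.5]
opening: 0.0133
t: 18.0
tool_pos: [0.5388, -0.1156, 0.167]
tool_rot: [0.114, 2.447, -0.031]
contact_force: [0.9, -5.7, -1.3]
opening: 0.013
t: 18.3
tool_pos: [0.5401, -0.1161, 0.1667]
tool_rot: [0.111, 2.443, -0.033]
contact_force: [-28.8, -0.4, 25.4]
opening: 0.0129
```

```bash
python3 -m handwheel '[-0.0026,0,-0.003,0,0,0, 0,0,0,0,0,0, 0,0,0,0,0,0]' 0.5; python3 -m handwheel '[0,0,-0.03,0,0,0, 0,0,-0.04,0,0,0, 0,0,-0.04,0,0,0, 0,-0.04,-0.02,0,0,0, 0,0,0,0,0,0]'
python3 - <<'E'
from tw import *
st()
for n in("top","scene"):
    I,D=optics.get_image(n); P=cloud(n,D); G=g(P); s=I.max(2).astype(int)-I.min(2)
    m=(G[...,2]>.15)&(G[...,2]<.222)&(abs(G[...,1]-.03)<.03)&(G[...,0]<-.008)&(G[...,0]>-.06)&(s>90); Q=G[m]; print(n,"tab",m.sum(),np.percentile(Q,[2,50,98],axis=0).round(4).tolist() if m.sum() else "", I[m].mean(0) if m.sum() else "")
for h_ in (.192,): 
    z=X*np.sin(np.radians(40))-np.array([0,0,np.cos(np.radians(40))]); p=w(-.044,.084,h_)+.019*z; to(p-.08*z); to(p)
E
```

```text
t: 18.6
tool_pos: [0.5384, -0.1143, 0.1645]
tool_rot: [0.113, 2.448, -0.028]
contact_force: [0.2, 0.8, -0.7]
opening: 0.0424
t: 19.1
tool_pos: [0.4516, -0.1529, 0.2692]
tool_rot: [0.122, 2.441, -0.039]
contact_force: [0.3, 0.8, 0.3]
opening: 0.0429
t 19.1 p [ 0.4516 -0.1529  0.2692] R
 [[-0.762  0.098  0.64 ]
 [ 0.078  0.995 -0.06 ]
 [-0.643  0.004 -0.766]] F [0.3 0.8 0.3] op 0.0429 q [-0.71 -0.85  2.32  0.43  1.11 -2.26]
top tab 49 [[-0.0414, 0.0211, 0.1695], [-0.0264, 0.0273, 0.1883], [-0.0128, 0.0339, 0.1911]] [198.89795918 180.71428571  70.71428571]
scene tab 86 [[-0.0419, 0.0192, 0.1661], [-0.0259, 0.0236, 0.1873], [-0.0112, 0.0348, 0.1923]] [225.76744186 207.40697674  19.36046512]
tool shift to [ 0.4853 -0.0551  0.2387] = [0.0014 0.1006 0.039 ]
tool shift to [ 0.5365 -0.0598  0.1774] = [0.0014 0.1007 0.119 ]
```

Run:
```python
from to import *
to(w(-.085,.0275,.26)); to(w(-.025,.0275,.208)); to(w(-.025,.0275,.194))
```

```text
tool shift to [ 0.4783 -0.1112  0.26  ] = [-0.014   0.0402  0.0185]
tool shift to [ 0.5381 -0.1167  0.208 ] = [-0.027   0.0398  0.0969]
tool shift to [ 0.5381 -0.1167  0.194 ] = [-0.0181  0.0397  0.1076]
```

```bash
python3 -m handwheel '[-0.0135,0.02,0.0,0,0,0, -0.0135,0.02,0.03,0,0,0, 0,0,0.035,0,0,0, 0,0,0.022,0,0,0, 0,0,0.01,0,0,0, 0,0,0,0,0,0]' 1; python3 -m handwheel '[0.0032,0,0.0038,0,0,0, 0.0032,0,0.0038,0,0,0, 0.0016,0,0.0019,0,0,0, 0,0,0,0,0,0]'
```

```text
t: 19.8
tool_pos: [0.538, -0.1133, 0.2047]
tool_rot: [0.111, 2.453, -0.025]
contact_force: [0.5, 0.2, 0.7]
opening: 0.0002
t: 20.2
tool_pos: [0.5381, -0.1155, 0.1961]
tool_rot: [0.114, 2.446, -0.031]
contact_force: [0.1, -0.0, 0.4]
opening: -0.0001
```

```bash
python3 -m handwheel '[0.0016,0,0.0019,0,0,0, 0.0016,0,0.0019,0,0,0, 0,0,0,0,0,0]'; python3 -m handwheel '[0.0016,0,0.0019,0,0,0, 0.0010,0,0.0012,0,0,0, 0,0,0,0,0,0]'
```

```text
t: 20.5
tool_pos: [0.5398, -0.1161, 0.1948]
tool_rot: [0.113, 2.441, -0.033]
contact_force: [-4.1, 1.5, 8.1]
opening: 0.0001
t: 20.8
tool_pos: [0.5414, -0.1166, 0.1946]
tool_rot: [0.112, 2.435, -0.035]
contact_force: [-10.2, 3.2, 17.4]
opening: -0.0003
```

The bolt does not move under 17 N, so it is at its stop. Next the left handle.

```bash
python3 -m handwheel '[-0.006,0,-0.01,0,0,0, 0,0,-0.04,0,0,0, 0,0.028,-0.04,0,0,0, 0,0.028,0,0,0,0, 0,0,0,0,0,0]' 0.5
python3 - <<'E'
from to import *
st(); z=X*np.sin(np.radians(40))-np.array([0,0,np.cos(np.radians(40))]); p=w(-.044,.084,.190)+.019*z; to(p-.06*z); to(p)
E
```

```text
t: 21.3
tool_pos: [0.4909, -0.0531, 0.2634]
tool_rot: [0.108, 2.442, -0.03]
contact_force: [0.1, 0.7, -0.4]
opening: 0.0428
t 21.3 p [ 0.4909 -0.0531  0.2634] R
 [[-0.763  0.086  0.64 ]
 [ 0.07   0.996 -0.05 ]
 [-0.642  0.007 -0.766]] F [ 0.1  0.7 -0.4] op 0.0428 q [-0.36 -0.81  2.31  0.22  0.97 -1.91]
tool shift to [ 0.4981 -0.0563  0.2214] = [ 0.0212 -0.0028  0.037 ]
tool shift to [ 0.5365 -0.0598  0.1754] = [ 0.0212 -0.0034  0.097 ]
```

```bash
python3 -m handwheel '[0.0212,-0.003,0,0,0,0, 0,0,0.04,0,0,0, 0,0,0.035,0,0,0, 0,0,0.015,0,0,0, 0,0,0.007,0,0,0, 0,0,0,0,0,0]' 0.5;python3 -m handwheel '[0,0,0,0,0,0, 0,0,0,0,0,0, 0,0,0,0,0,0, 0,0,0,0,0,0]' 1 50
python3 - <<'E'
from tw import *
st(); print(g(o["tool_pos"])); h=w(-.007,.150); h[2]=o["tool_pos"][2]; twist(h,-8); twist(h,-5)
E
```

```text
t: 21.9
tool_pos: [0.5354, -0.0619, 0.1703]
tool_rot: [0.114, 2.45, -0.029]
contact_force: [-0.1, 0.5, -0.1]
opening: 0.0426
t: 22.3
tool_pos: [0.5364, -0.0595, 0.1738]
tool_rot: [0.112, 2.444, -0.024]
contact_force: [5.3, 12.2, -0.8]
opening: 0.0106
t 22.3 p [ 0.5364 -0.0595  0.1738] R
 [[-0.765  0.087  0.638]
 [ 0.075  0.996 -0.047]
 [-0.64   0.012 -0.768]] F [ 5.3 12.2 -0.8] op 0.0106 q [-0.34 -0.56  2.32  0.26  0.72 -1.95]
[-0.0319103   0.08429948  0.17375186]
row [ 0.0069  0.0042 -0.0056] [ 5.12  -0.097  6.146]
row [ 0.0043  0.0024 -0.0036] [ 3.2   -0.06   3.841]
```

```bash
python3 -m handwheel '[0.0069,0.004,-0.0056,5.12,0,6.146, 0.0069,0.004,-0.0056,5.12,0,6.146, 0.0069,0.004,-0.0056,5.12,0,6.146, 0.0069,0.004,-0.0056,5.12,0,6.146, 0,0,0,0,0,0]'; python3 -c "
from h import *; st()"
```

```text
t: 22.8
tool_pos: [0.5164, -0.0425, 0.1736]
tool_rot: [0.566, 2.407, -0.191]
contact_force: [3.3, 3.6, 3.8]
opening: 0.0099
t 22.8 p [ 0.5164 -0.0425  0.1736] R
 [[-0.696  0.444  0.565]
 [ 0.349  0.896 -0.274]
 [-0.628  0.007 -0.778]] F [3.3 3.6 3.8] op 0.0099 q [-0.11 -0.57  2.32 -0.31  0.76 -1.07]
```

```bash
python3 -m handwheel '[0.0043,0.0024,-0.0036,3.2,0,3.841, 0.0043,0.0024,-0.0036,3.2,0,3.841, 0.0043,0.0024,-0.0036,3.2,0,3.841, 0,0,0,0,0,0]'; python3 -c "
from h import *; st()"
```

```text
t: 23.2
tool_pos: [0.5067, -0.0273, 0.1736]
tool_rot: [0.879, 2.33, -0.303]
contact_force: [6.1, 5.9, 1.7]
opening: 0.0104
t 23.2 p [ 0.5067 -0.0273  0.1736] R
 [[-0.585  0.659  0.473]
 [ 0.516  0.752 -0.41 ]
 [-0.626  0.004 -0.78 ]] F [6.1 5.9 1.7] op 0.0104 q [ 0.03 -0.48  2.27 -0.57  0.91 -0.56]
```

```bash
python3 -m handwheel '[0,0,0,0,0,0, 0,0,0,0,0,0, 0,0,0,0,0,0]' 0.4; python3 -m handwheel '[0,0,-0.02,0,0,0, 0,0,-0.03,0,0,0, 0,0,-0.04,0,0,0, 0,0,-0.04,0,0,0, 0,0,0,0,0,0]'
python3 - <<'E'
from tw import *
st(); print("turn", np.degrees((R.from_matrix(M).inv()*R.from_matrix(np.c_[-X,Y,[0,0,-1]])).as_rotvec()).round(2))
E
```

```text
t: 23.5
tool_pos: [0.5026, -0.0302, 0.1691]
tool_rot: [0.886, 2.337, -0.313]
contact_force: [0.7, -0.0, -0.3]
opening: 0.0509
t: 24.0
tool_pos: [0.4437, 0.0252, 0.2775]
tool_rot: [0.883, 2.329, -0.305]
contact_force: [-0.5, 0.0, 0.8]
opening: 0.0511
t 24.0 p [0.4437 0.0252 0.2775] R
 [[-0.583  0.662  0.471]
 [ 0.518  0.75  -0.411]
 [-0.625  0.004 -0.78 ]] F [-0.5  0.   0.8] op 0.0511 q [ 0.2  -0.72  2.24 -0.56  1.23 -0.56]
turn [-11.97  37.48 -34.8 ]
```

```bash
python3 -m handwheel '[0,0,-0.01,-1.71,5.35,-4.97, 0,0,-0.01,-1.71,5.35,-4.97, 0,0,-0.01,-1.71,5.35,-4.97, 0,0,0,-1.71,5.35,-4.97, 0,0,0,-1.71,5.35,-4.97, 0,0,0,-1.71,5.35,-4.97, 0,0,0,-1.71,5.35,-4.97, 0,0,0,0,0,0]' 1
python3 - <<'E'
from tw import *
st(); to(w(-.040,.030,.3)); to(w(-.04,.03,.188))
I,D=optics.get_image("top"); P=cloud("top",D); G=g(P); m=(abs(G[...,2]-.222)<.008)&(G[...,0]<-.03)&(G[...,0]>-.16)&(G[...,1]>0)&(G[...,1]<.15)
Q=G[m]; print(m.sum(),Q.min(0),Q.max(0)); print(Q[Q[:,0].argmin()],Q[Q[:,1].argmin()])
m=(abs(G[...,2]-.221)<.009)&(G[...,0]<-.03)&(G[...,0]>-.17)&(G[...,1]<-.08)&(G[...,1]>-.185); Q=G[m];  print([ (round(a,2),np.median(Q[abs(Q[:,0]-a)<.01,1]).round(4)) for a in(-.04,-.1,-.12,-.14,-.15) if (abs(Q[:,0]-a)<.01).any()])
E
```

```text
t: 24.8
tool_pos: [0.4311, 0.0327, 0.2947]
tool_rot: [-0.153, -3.125, 0.003]
contact_force: [-0.6, -0.2, -0.1]
opening: -0.0002
t 24.8 p [0.4311 0.0327 0.2947] R
 [[-0.995  0.098 -0.013]
 [ 0.098  0.995 -0.001]
 [ 0.013 -0.003 -1.   ]] F [-0.6 -0.2 -0.1] op -0.0002 q [-0.1  -0.45  1.94 -0.    1.66 -1.57]
tool shift to [ 0.5233 -0.1128  0.3   ] = [-0.106  -0.1358 -0.0062]
tool shift to [ 0.5233 -0.1128  0.188 ] = [-0.1074 -0.1355  0.1057]
207 [-0.0914913   0.02738728  0.21406834] [-0.03018927  0.12280265  0.22772653]
[-0.0914913   0.03312401  0.217857  ] [-0.08351848  0.02738728  0.22134231]
[(-0.04, np.float64(-0.1509)), (-0.1, np.float64(-0.152)), (-0.12, np.float64(-0.153)), (-0.14, np.float64(-0.1544)), (-0.15, np.float64(-0.1563))]
```

```bash
python3 -m handwheel '[-0.0266,-0.034,0,0,0,0, -0.0266,-0.034,0,0,0,0, -0.0266,-0.034,0,0,0,0, -0.0266,-0.034,0,0,0,0, 0,0,0,0,0,0, 0,0,0.03,0,0,0, 0,0,0.04,0,0,0, 0,0,0.025,0,0,0, 0,0,0.011,0,0,0, 0,0,0,0,0,0]'; python3 -m handwheel '[0.0131,0.0052,0,0,0,0, 0.0131,0.0052,0,0,0,0, 0.0116,0.008,0,0,0,0, 0.0116,0.008,0,0,0,0, 0.0095,0.0104,0,0,0,0, 0.0095,0.0104,0,0,0,0, 0.007,0.0123,0,0,0,0, 0.007,0.0123,0,0,0,0, 0.004,0.0135,0,0,0,0, 0,0.01,0,0,0,0, 0,0,0,0,0,0]'; python3 -c "
from m import *; st(); print(g(np.array(ctrl.get_obs()['tool_pos'])))"
```

```text
t: 25.85
tool_pos: [0.5209, -0.1103, 0.1879]
tool_rot: [-0.148, -3.126, 0.002]
contact_force: [0.7, -0.3, -1.0]
opening: 0.0001
t: 26.95
tool_pos: [0.4494, -0.0071, 0.1926]
tool_rot: [0.147, 3.134, -0.003]
contact_force: [15.5, 0.2, -3.2]
opening: -0.0002
t 26.95 p [ 0.4494 -0.0071  0.1926] R
 [[-0.996  0.094  0.004]
 [ 0.094  0.996 -0.002]
 [-0.004 -0.002 -1.   ]] F [15.5  0.2 -3.2] op -0.0002 q [-0.18 -0.37  2.05 -0.    1.45 -1.66]
[-0.12336286  0.12841574  0.19264733]
```

```bash
python3 -m handwheel '[-0.015,0,0,0,0,0, 0,0.004,0,0,0,0, 0,0.004,0,0,0,0, 0,0,0,0,0,0]'
python3 - <<'E'
from tw import *
print(g(o["tool_pos"]))
for n in("top","scene"):
    I,D=optics.get_image(n); G=g(cloud(n,D))
    m=(abs(G[...,2]-.221)<.009)&(G[...,0]<-.03)&(G[...,0]>-.17)&(G[...,1]>.05)&(G[...,1]<.185); Q=G[m];  print(n,[ (round(a,2),np.median(Q[abs(Q[:,0]-a)<.01,1]).round(4)) for a in(-.04,-.06,-.08,-.1,-.12,-.14,-.15) if (abs(Q[:,0]-a)<.01).any()])
E
```

```text
t: 27.35
tool_pos: [0.4605, -0.001, 0.1899]
tool_rot: [-0.147, -3.128, 0.003]
contact_force: [0.3, 0.2, 0.7]
opening: -0.0002
[-0.11292647  0.13554463  0.18993689]
top [(-0.14, np.float64(0.1618))]
scene [(-0.04, np.float64(0.146)), (-0.06, np.float64(0.1475)), (-0.1, np.float64(0.1231)), (-0.12, np.float64(0.139)), (-0.14, np.float64(0.1506)), (-0.15, np.float64(0.1515))]
```

```bash
python3 -m handwheel '[0,-0.01,0,0,0,0, 0,0,-0.04,0,0,0, 0,0,-0.05,0,0,0, 0,0,-0.05,0,0,0, 0,0,0,0,0,8.2, 0,0,0,0,0,8.2, 0,0,0,0,0,8.2, 0,0,0,0,0,8.2, 0,0,0,0,0,8.2, 0,0,0,0,0,8.2, 0,0,0,0,0,8.2, 0,0,0,0,0,8.2, 0,0,0,0,0,8.2, 0,0,0,0,0,8.2, 0,0,0,0,0,8, 0,0,0,0,0,0]' 0.5
python3 - <<'E'
from tw import *
st(); to([.6845,.0755,.33]); to([.6845,.0755,.162])
for n in("top","scene"):
    I,D=optics.get_image(n); G=g(cloud(n,D))
    m=(abs(G[...,2]-.221)<.009)&(G[...,0]<-.03)&(G[...,0]>-.17)&(G[...,1]>.05)&(G[...,1]<.185); Q=G[m];  print(n,[ (round(a,2),np.median(Q[abs(Q[:,0]-a)<.01,1]).round(4)) for a in(-.04,-.06,-.08,-.1,-.12,-.14,-.15) if (abs(Q[:,0]-a)<.01).any()])
    m=(abs(G[...,0]-.11)<.05)&(G[...,1]>.18)&(G[...,1]<.29)&(G[...,2]>.16)&(I[...,0]>100)&(I[...,1]<80); print(np.median(G[m],0),m.sum())
E
```

```text
t: 29.05
tool_pos: [0.4612, -0.0121, 0.3299]
tool_rot: [-2.321, -2.11, 0.013]
contact_force: [-0.8, 0.5, 0.3]
opening: 0.043
t 29.05 p [ 0.4612 -0.0121  0.3299] R
 [[ 0.095  0.995 -0.01 ]
 [ 0.995 -0.095 -0.002]
 [-0.003 -0.01  -1.   ]] F [-0.8  0.5  0.3] op 0.043 q [-0.19 -0.38  1.84 -0.    1.7  -0.09]
tool shift to [0.6845 0.0755 0.33  ] = [ 0.1084  0.2139 -0.0024]
tool shift to [0.6845 0.0755 0.162 ] = [0.1089 0.2155 0.1656]
top []
[0.1038183  0.22279349 0.18329258] 73
scene [(-0.04, np.float64(0.1466)), (-0.06, np.float64(0.1507)), (-0.08, np.float64(0.1481)), (-0.1, np.float64(0.1484)), (-0.12, np.float64(0.1493)), (-0.14, np.float64(0.1503)), (-0.15, np.float64(0.1496))]
[0.10356835 0.23181393 0.1841085 ] 67
```

```bash
python3 -m handwheel '[0.0217,0.043,0,0,0,0, 0.0217,0.043,0,0,0,0, 0.0217,0.043,0,0,0,0, 0.0217,0.043,0,0,0,0, 0.0217,0.0425,0,0,0,0, 0,0,0,0,0,0, 0,0,0.03,0,0,0, 0,0,0.04,0,0,0, 0,0,0,0,0,0]' 0.5
python3 - <<'E'
from tw import *
st(); to([.6845,.0755,.162]); I,D=optics.get_image("top"); I2,D2=optics.get_image("scene"); save("l1.png",np.hstack([cv2.resize(I[80:200,180:300],(390,390)),cv2.resize(I2[90:210,200:320],(390,390))]))
E
```

```text
t: 30.05
tool_pos: [0.681, 0.0757, 0.2502]
tool_rot: [-2.313, -2.106, 0.028]
contact_force: [-0.1, -0.0, -1.0]
opening: 0.0424
t 30.05 p [0.681  0.0757 0.2502] R
 [[ 0.093  0.995 -0.022]
 [ 0.996 -0.093 -0.002]
 [-0.004 -0.022 -1.   ]] F [-0.1 -0.  -1. ] op 0.0424 q [ 0.    0.2   1.43 -0.    1.54  0.1 ]
tool shift to [0.6845 0.0755 0.162 ] = [0.0005 0.0054 0.0881]
```

View pics/l1.png

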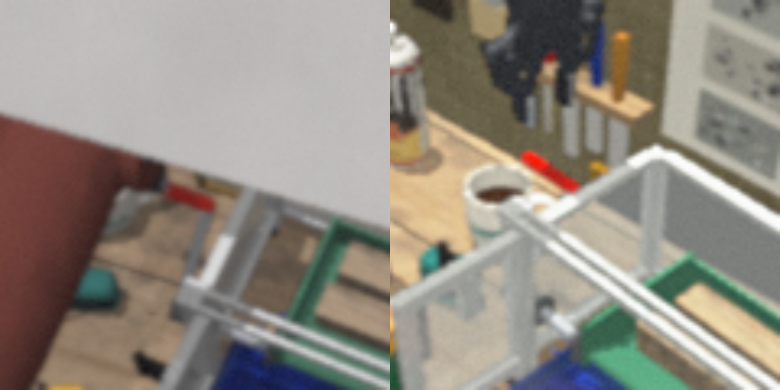

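The gripper stands over the red grip (188,195 left; 548,170 right), and the mug at (487,195) lies lower and to the side. I descend to straddle the grip.

```bash
python3 -m handwheel '[0,0.003,0.03,0,0,0, 0,0,0.03,0,0,0, 0,0,0.02,0,0,0, 0,0,0.008,0,0,0, 0,0,0,0,0,0]' 0.5; python3 -m handwheel '[0,-0.006,0,0,0,0, 0,-0.006,-0.001,0,0,0, 0,-0.009,-0.006,0,0,0, 0,-0.009,-0.006,0,0,0, 0,-0.009,-0.005,0,0,0, 0,-0.009,-0.004,0,0,0, 0,0,0,0,0,0]' 0.65; python3 -c "
from m import *; st(); print(g(np.array(ctrl.get_obs()['tool_pos'])))"
```

```text
t: 30.65
tool_pos: [0.6872, 0.0755, 0.171]
tool_rot: [-2.321, -2.111, 0.012]
contact_force: [0.2, -0.7, 1.0]
opening: 0.0427
t: 31.35
tool_pos: [0.6433, 0.0799, 0.1994]
tool_rot: [2.32, 2.11, 0.005]
contact_force: [5.7, -0.7, 3.8]
opening: 0.0302
t 31.35 p [0.6433 0.0799 0.1994] R
 [[ 0.095  0.996  0.006]
 [ 0.996 -0.094 -0.003]
 [-0.002  0.006 -1.   ]] F [ 5.7 -0.7  3.8] op 0.0302 q [ 0.01  0.12  1.59 -0.    1.42  0.11]
[0.06157306 0.23302636 0.19942536]
```

```bash
python3 -m handwheel '[0,0,0.01,0,0,0, 0,0,0.008,0,0,0, 0,-0.004,0,0,0,0, 0,-0.008,0,0,0,0, 0,-0.008,0,0,0,0, 0,-0.008,0,0,0,0, 0,0,0,0,0,0]'; python3 -c "
from m import *; st(); print(g(np.array(ctrl.get_obs()['tool_pos'])))"
```

```text
t: 32.05
tool_pos: [0.6146, 0.0828, 0.1799]
tool_rot: [2.321, 2.112, 0.002]
contact_force: [5.5, -0.1, 4.6]
opening: 0.0302
t 32.05 p [0.6146 0.0828 0.1799] R
 [[ 0.094  0.996  0.003]
 [ 0.996 -0.094 -0.002]
 [-0.002  0.003 -1.   ]] F [ 5.5 -0.1  4.6] op 0.0302 q [ 0.01  0.08  1.68 -0.    1.39  0.11]
[0.03280288 0.23325478 0.17994944]
```

```bash
python3 -m handwheel '[0,-0.008,0,0,0,0, 0,-0.008,0,0,0,0, 0,-0.008,0,0,0,0, 0,-0.008,0,0,0,0, 0,-0.008,0,0,0,0, 0,-0.008,0,0,0,0, 0,-0.008,0,0,0,0, 0,-0.008,0,0,0,0, 0,-0.008,0,0,0,0, 0,0,0,0,0,0]'; python3 -c "
from m import *; st(); print(g(np.array(ctrl.get_obs()['tool_pos'])))"
```

```text
t: 33.05
tool_pos: [0.5393, 0.0897, 0.1757]
tool_rot: [-2.321, -2.112, 0.011]
contact_force: [2.4, -0.8, -0.8]
opening: 0.0296
t 33.05 p [0.5393 0.0897 0.1757] R
 [[ 0.094  0.996 -0.008]
 [ 0.996 -0.094 -0.002]
 [-0.003 -0.007 -1.   ]] F [ 2.4 -0.8 -0.8] op 0.0296 q [ 0.03 -0.09  1.85 -0.    1.39  0.12]
[-0.04283848  0.23313379  0.17573314]
```

```bash
python3 -m handwheel '[0,-0.004,0,0,0,0, 0,-0.004,0,0,0,0, 0,-0.004,0,0,0,0, 0,0,0,0,0,0, 0,0,0,0,0,0]'; python3 -c "
from m import *; st(); print(g(np.array(ctrl.get_obs()['tool_pos'])))"
```

```text
t: 33.55
tool_pos: [0.5372, 0.0898, 0.1759]
tool_rot: [2.315, 2.103, 0.019]
contact_force: [43.6, -1.0, -24.1]
opening: 0.03
t 33.55 p [0.5372 0.0898 0.1759] R
 [[ 0.096  0.995  0.018]
 [ 0.995 -0.096 -0.002]
 [-0.001  0.019 -1.   ]] F [ 43.6  -1.  -24.1] op 0.03 q [ 0.03 -0.11  1.87 -0.    1.37  0.13]
[-0.04496064  0.23304387  0.1759396 ]
```

```bash
python3 -m handwheel '[0,0.006,0,0,0,0, 0,0.007,0,0,0,0, 0,0,0,0,0,0, 0,0,0,0,0,0]' 0.5; python3 -m handwheel '[0,0,-0.02,0,0,0, 0,0,-0.03,0,0,0, 0,0,-0.04,0,0,0, 0,0,-0.05,0,0,0, 0,0,-0.05,0,0,0, 0.045,-0.02,0,0,0,0, 0.045,-0.02,0,0,0,0, 0.045,-0.02,0,0,0,0, 0.045,-0.02,0,0,0,0, 0.045,-0.02,0,0,0,0, 0.045,-0.02,0,0,0,0, 0.045,-0.02,0,0,0,0, 0,0,0,0,0,0]'
python3 - <<'E'
from tw import *
st(); r=[]
for n,b in(("top",(100,290,200,360)),("scene",(110,310,150,350))):
    I,D=optics.get_image(n); G=g(cloud(n,D)); save(n+"9.png",cv2.resize(I,(768,576))); r.append(cv2.resize(I[b[0]:b[1],b[2]:b[3]],(390,450)))
    for s in(1,-1):
        gy=s*G[...,1]; m=(abs(G[...,2]-.221)<.009)&(G[...,0]<-.03)&(G[...,0]>-.17)&(gy>.05)&(gy<.182); Q=G[m]; print(n,s,[ (a,np.median(Q[abs(Q[:,0]-a)<.01,1]).round(4)) for a in(-.04,-.06,-.08,-.1,-.12,-.14,-.15) if (abs(Q[:,0]-a)<.01).any()])
    m=(G[...,1]>.18)&(G[...,1]<.29)&(G[...,0]>-.1)&(G[...,0]<.15)&(G[...,2]>.16)&(G[...,2]<.25)&(I[...,0]>100)&(I[...,1]<80); print("grip",np.median(G[m],0),m.sum())
save("f1.png",np.hstack(r))
E
```

```text
t: 33.95
tool_pos: [0.5403, 0.0897, 0.1754]
tool_rot: [-2.32, -2.11, 0.013]
contact_force: [0.0, -0.2, 0.2]
opening: 0.0427
t: 35.25
tool_pos: [0.4295, 0.421, 0.3651]
tool_rot: [-2.311, -2.117, 0.014]
contact_force: [-0.1, 0.4, -1.1]
opening: 0.0424
t 35.25 p [0.4295 0.421  0.3651] R
 [[ 0.087  0.996 -0.011]
 [ 0.996 -0.087 -0.001]
 [-0.002 -0.011 -1.   ]] F [-0.1  0.4 -1.1] op 0.0424 q [ 0.65 -0.04  1.49  0.01  1.7   0.74]
top 1 [(-0.04, np.float64(0.151)), (-0.06, np.float64(0.1524)), (-0.08, np.float64(0.1535)), (-0.1, np.float64(0.1515)), (-0.12, np.float64(0.1537)), (-0.14, np.float64(0.1541)), (-0.15, np.float64(0.1534))]
top -1 [(-0.04, np.float64(-0.1507)), (-0.06, np.float64(-0.1535)), (-0.08, np.float64(-0.1533)), (-0.1, np.float64(-0.1524)), (-0.12, np.float64(-0.153)), (-0.14, np.float64(-0.1543)), (-0.15, np.float64(-0.1566))]
grip [-0.04033272  0.23167099  0.19747698] 125
scene 1 [(-0.04, np.float64(0.1478)), (-0.06, np.float64(0.1497)), (-0.08, np.float64(0.1494)), (-0.1, np.float64(0.149)), (-0.12, np.float64(0.1494)), (-0.14, np.float64(0.1505)), (-0.15, np.float64(0.1504))]
scene -1 [(-0.04, np.float64(-0.1538)), (-0.06, np.float64(-0.1569)), (-0.08, np.float64(-0.1569)), (-0.1, np.float64(-0.1551)), (-0.12, np.float64(-0.1559)), (-0.14, np.float64(-0.1562)), (-0.15, np.float64(-0.1583))]
grip [-0.04110178  0.22385845  0.19794032] 77
```

View pics/f1.png

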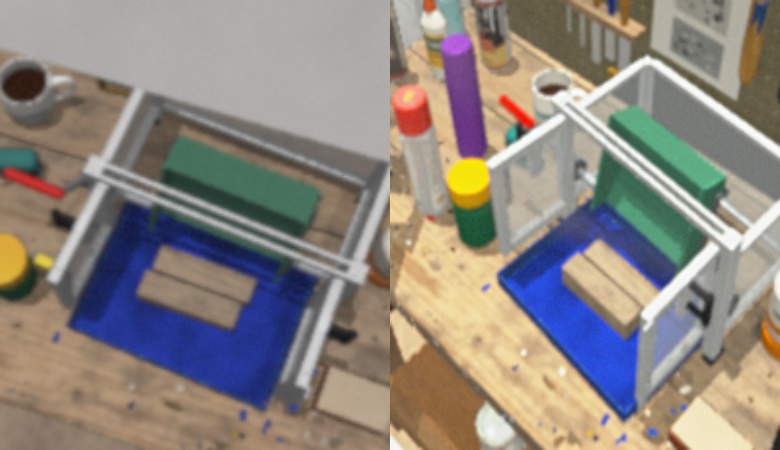

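Both offcuts lie in the tray (195,290 left; 605,285 right), the pan is tipped, both leaves are out, and the lever is over at (35,183). One numeric check on the bystanders, then I hand in.

Run:
```python
from m import *
I,D=optics.get_image("top"); z=np.load("top0.npz")
for nm,b in(("white",(.5,.66,-.44,-.3,.11,.14)),("green",(.38,.5,.03,.16,.11,.14)),("purple",(.48,.65,.2,.3,.205,.24)),("sand",(.38,.5,-.44,-.25,.025,.05)),("tape",(.57,.65,.12,.2,.05,.075)),("mug",(.63,.76,.12,.25,.07,.1)),("aerosol",(.38,.48,.17,.27,.2,.24))):
    for d in(z["D"],D):
        P=cloud("top",d); m=np.ones(d.shape,bool)
        for k in range(3): m&=(P[...,k]>b[2*k])&(P[...,k]<b[2*k+1])
        print(nm,m.sum(),P[m].mean(0).round(4) if m.any() else "")
st(); ctrl.finish_job()
```

```text
white 405 [ 0.6267 -0.3772  0.1195]
white 397 [ 0.6293 -0.3787  0.1194]
green 375 [0.4502 0.1117 0.1209]
green 376 [0.4501 0.1115 0.1208]
purple 245 [0.5634 0.254  0.2147]
purple 239 [0.5636 0.2545 0.2147]
sand 618 [ 0.4296 -0.3817  0.033 ]
sand 628 [ 0.4291 -0.3817  0.0333]
tape 152 [0.6089 0.1609 0.0584]
tape 147 [0.6093 0.1612 0.0585]
mug 133 [0.7186 0.1809 0.0798]
mug 145 [0.7207 0.1773 0.0792]
aerosol 0 
aerosol 283 [0.4345 0.2149 0.2145]
t 35.4 p [0.4323 0.4166 0.3655] R
 [[ 0.094  0.996 -0.01 ]
 [ 0.996 -0.094 -0.002]
 [-0.003 -0.009 -1.   ]] F [ 0.2 -0.3 -0.2] op 0.0429 q [ 0.64 -0.04  1.49  0.    1.7   0.74]
the job is handed in; nothing more can be done
```

The job is done in the order asked and handed in at about 35 s of the 72 s allowed; the hand-in gave no verdict.

1. **Aerosol:** it stands upright on the bare bench at about (0.435, 0.215).
2. **Doors and bolt:** I opened the right leaf, drew the bolt, then opened the left leaf. Each leaf was pulled ajar by its handle and then pushed wide from inside.
3. **Lever:** I pulled it over to its stop. The pan stays tipped and both offcuts lie in the blue tray.

**Last checks**
- The robot was clear of everything and reading no force.
- Both leaves measure about 91–92° open, against a stop at 94.5°.
- The lever grip sits where it should at the stop (guard x about −0.040, top about z 0.198).
- The bystanders and the purple can read within 1 mm of their start. The exceptions are the white jar (3 mm) and the mug (4 mm); both are partly hidden from the camera and the gripper did not come near either, so I put this down to measurement.

**What disagreed or went less smoothly**
- **Bolt travel:** the camera showed only 22–24 mm of the 25 mm. I pressed the bolt again with 17 N and it did not move, so I take it to be fully drawn.
- **Wrist joint:** the last joint came to −3.13 of its −3.14 limit while pulling the right leaf, so I let go early and pushed the rest of the way.
- **Forces:** the measured contact force briefly reached about 43 N pushing the right leaf and about 50 N against the lever's stop. Both pushes were with the fingers. This stayed well below the 120 N wrist limit.

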